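# Take the intake filter off the compressor pump and seat it in the holding block

### The job

Take the air-intake filter off the pump's near cylinder, the one that leans towards the robot: turn it anticlockwise by its bar grip until its bayonet is free, and draw it out along its leaning axis. Then stand it upright in the holding block with its hexagonal foot fully home in the hexagonal recess, turning it a little at a time under light pressure if it does not drop in, and let go. Leave everything else on the bench where it is.

Things in the scene. Friction and masses are not known exactly. Their poses are not given: they have to be found in the camera images.
- filter_grip (a point): Centre of the filter's bar grip, on the filter's axis: 75 mm above its foot's end, 22.5 mm above the housing's top face, 11.5 mm below the bar's top. The bar is 50 mm long, 14 mm wide, 34 mm high, black. Axes: z along the filter's axis from foot to bar; x along the bar's length; y across the bar. Locked in the collar at the start; 130 to 250 g.
- filter: The same filter, same axes; origin at the centre of its foot's end. From there up: hexagonal metal foot 26 mm across flats, 22 mm long, its last 5 mm tapered to 18 mm (two flats face +y and -y); two opposite lugs 7 mm thick, 10 mm wide, 50 mm over their tips, 60 degrees anticlockwise of x from above; neck 29 mm across; black round housing 70 mm across, 16 mm thick; bar grip.
- collar_mouth (a point): Centre of the collar's mouth, on which the housing rests, foot's end 36.5 mm below. Axes: z outward along the leaning axis; x: where the bar (its +x) points when the lugs meet the slots and the filter can be drawn out. At the start the bar is 60 degrees clockwise of x (seen from outside), lugs under a 6 mm lip. Lugs pass within about 7 degrees of open; the neck has 1.5 mm play.
- collar: The collar: bare metal tube 72 mm outside, fixed on the pump's near cylinder head; same frame as its mouth. Two small ribs outside it, at its +x and -x, show where the bar must point to come out. Turn the filter 60 degrees anticlockwise; a solid stop lies about 7 degrees past open, another just past locked. Drawn 40 mm out along z, the filter is clear.
- pump: Dark two-cylinder compressor pump, fixed on the bench, about 230 mm front to back, 165 mm wide (pulley on its +y side), highest fixed part 245 mm. Origin under its centre, z up. Its near cylinder, with the collar, leans 30 degrees from vertical to the pump's -x, roughly towards the robot. The far cylinder leans the other way and has a plain round cover with no bar: leave it.
- socket_mouth (a point): Centre of the top rim of the hexagonal recess in the holding block, 40 mm above the bench. Recess 29 mm across flats, 18 mm deep, its rim chamfered over the top 4 mm. Axes: z up; two flats of the recess face x and -x, repeating every 60 degrees. The foot drops in within about 10 degrees of alignment. Fully home, the foot rests on its floor, the bar grip's centre 57 mm above this point.
- block: Holding block, fixed on the bench, turned any way about the vertical: dark steel base 110 mm (its x) by 84 mm, 22 mm high, with a hexagonal steel boss 59 mm across flats and 18 mm high in the middle, which has the recess. Origin under its centre, same axes as the recess.
- oil: Grey oil bottle, 60 mm across, 165 mm tall, standing about 115 mm from the centre of the holding block; origin under its centre. Bystander.
- can: Bare metal can, 52 mm across, 140 mm tall, standing about 110 mm from the centre of the holding block; origin under its centre. Bystander.
- union: Brass pipe union with a hexagonal middle, 37 mm over corners, 45 mm tall, about 100 mm from the centre of the holding block; origin under its centre. Bystander.
- wrench: Steel spanner 170 mm long, lying flat in front, near the robot. Bystander.
- driver: Screwdriver 180 mm long, lying flat in front, near the robot. Bystander.
- jar: Glass jar with a steel lid, 66 mm across, 95 mm tall, behind the middle of the bench; origin under its centre. Bystander.
- pulley: Dark steel pulley ring, 76 mm across and 22 mm thick, lying flat in front of the middle; origin under its centre. Bystander.
Things that resemble listed ones, but are neither listed nor needed, are in the scene too. What is shaped like the block but blue or green is not meant.

How it is judged (in metres and radians):
On the way, in this order (a step that is already met when the one before it is completed fails the run):
1. the filter is turned to its open position while still sitting in the collar (angle between the x axis of filter_grip and the x axis of collar_mouth, either way round below 0.2 rad and distance between filter_grip and collar_mouth below 0.044 m), for 0.05 s.
2. the filter is drawn out and clear of the collar (distance between filter_grip and collar_mouth above 0.09 m), for 0.1 s.
At the end, for the whole second after the job is handed in: The filter stands upright (within 0.1 rad) and at rest in the holding block, its foot fully home in the recess: the bar grip's centre 52 to 61 mm above the rim (57 nominal) and within 8 mm of the recess's axis; released (z of filter_grip in the frame of socket_mouth between 0.052 and 0.061 m and horizontal distance between filter_grip and socket_mouth below 0.008 m and angle between filter_grip's own z axis and vertical below 0.1 rad and linear speed of filter below 0.02 m/s and contact force between filter and the fingers below 0.1 N); the robot touches nothing.
It fails at once if another thing on the bench is moved more than 4 cm (distance of any of oil, can, union, wrench, driver, jar, pulley from where it was at the start of the episode above 0.04 m).
It fails at once if the filter falls to the bench (height (world z) of filter_grip below 0.06 m).
It also fails if it takes over 43 s, if anything falls off the work surface, if the arm or the gripper's body presses on something with over 40 N, if the wrist force passes 120 N, or if a joint passes its speed limit or range.

### The arm

A 6-joint arm with a two-finger parallel gripper is mounted at the origin on the work surface. World frame = base frame: x ahead of the robot, y to its left, z up, the work surface at z = 0. Lengths are in mm, angles in rad, forces in N, time in s.
With the tool pointing down it reaches from about 325 to 850 mm from the base axis. Payload 4.4 kg.
Tool frame: the origin (TCP) lies at the centre of the arm's flange, where the gripper is bolted on; the fingertips stand 199 mm ahead of it and the grasp point (between the pads) lies 180 mm ahead of it; z points along the fingers, y is the line along which they close (so a half turn about z gives the same grasp; the last joint's range is limited). The gripper opens to 94 mm and grips with 3 to 60 N. Pads are 16 mm wide; open, the fingers measure 119 mm over their backs; the gripper's body (75 mm by 177 mm) begins 78 mm behind the grasp point.
Start: joints at [1.075, 0.207, 1.542, -0, 1.393, -0.15], TCP at [194.906, 540.962, 404.647] pointing down, gripper open.
Joint ranges: [-2.73, 2.73], [-0.86, 2.22], [0.23, 2.46], [-1.11, 4.25], [0.08, 2.63], [-2.82, 2.82]. Speed limits (rad/s): [2.79, 2.79, 3.14, 3.14, 3.14, 3.14].

### API

Orientations are given as a rotation vector (axis times angle).
In Python, from workcell import readout, optics, robot gives the robot as it stands.
- The arm moves only by the tool step_arm, never from a script. Its argument "moves" is a list of rows, each a list of 2 entries, a list of its own where there are three numbers: the shift along the world's x, y, z in mm, then the turn about the world's z in rad. A call has exactly 10 rows; each row is the pose to reach, as a shift and turn from the pose commanded when the call began; what a row does not reach only later rows make up. A row lasts 1/10 s, in which the tool goes at most 50 mm and 8.59 degrees, less where a joint would pass 70% of its speed; a pose out of reach is approached as far as the arm can. A call with a gripper value outside its range is refused whole. "gripper" is the opening, from -1 (shut) to 1 (fully open), set as the call begins (left out, the last holds). The fingers move at their own pace and stop on an object; the grip force is fixed at half the most. Time passes only in rows, so rows that repeat a pose let the fingers close, or fill a call up. It gives the time, the measured TCP pose, the force, the opening and the grip force at its end, in the units of the state.
- readout.get_obs(): the state, without advancing time (a new reading comes with each control period).
- optics.snapshot(name): name is "scene" or "top"; returns a dict with "img" (480x640x3 uint8, red, green, blue), "z_map" (480x640 float32, mm along the optical axis (not along the pixel's ray), 0 where there is no reading), "vfov" (degrees; the focal length in pixels is half the picture's height over the tangent of half this angle, whatever the lens; pixels are square), "cx", "cy" (the principal point, pixels), "world_to_cam" (4x4, takes a point from world to camera coordinates). Camera axes: x right, y down, z forward; pixel columns grow to the right and rows downward; lengths in mm; the calibration is good to about 2 mm. A picture is of the moment at which its call begins.
- robot.close_job(): hands the job in; it is judged then, once.
The state is a dict: "t": time; "joint_positions": joint angles; "qd": joint speeds; "tau": joint torques, N m; "eef_pos": TCP position; "ee_rot": TCP orientation; "force": force on the tool from outside, world axes, zero at the start; "wrist_torque": the same for the moment, N m; "finger_gap": finger opening in mm; "gripper_force": force on a finger pad.
Only numpy, scipy, OpenCV 4.12 (cv2) and the standard library are available. Lean on these libraries where they do the work, as an engineer would, in place of code of your own. Each camera call takes 0.05 s, during which the arm holds its last target. There are 200 camera calls.

## Working session

There is one attempt and no reset: what is moved stays moved. The work goes in short steps, Python scripts to look and compute and a tool call to move; the robot and the scene stay as the last step left them, time stands still between calls to the robot, and variables do not carry over. Pictures are saved under pics/ and viewed, at most 12 in all, crops included, and the job is handed in when it is done.

Besides the shell and the picture viewer there is one more tool, called by a JSON object that holds its "op" and its "data", one argument or row to a line. step_arm: Moves the arm, as the interface text tells. Its arguments: {"type":"object","properties":{"moves":{"type":"array","items":{"type":"array"}},"gripper":{"type":"number"}},"required":["moves"]}

```bash
mkdir -p pics
cat > h.py <<'E'
import numpy as np, cv2
from workcell import readout, optics, robot
def snap(n):
    s=optics.snapshot(n); s['f']=240/np.tan(np.radians(s['vfov'])/2); s['T']=np.linalg.inv(s['world_to_cam']); return s
def cloud(s):
    v,u=np.mgrid[0:480,0:640]; z=s['z_map']
    p=np.stack([(u-s['cx'])/s['f']*z,(v-s['cy'])/s['f']*z,z],-1)
    return p@s['T'][:3,:3].T+s['T'][:3,3]
def proj(s,P):
    p=np.asarray(P)@s['world_to_cam'][:3,:3].T+s['world_to_cam'][:3,3]
    return p[...,:2]/p[...,2:]*s['f']+[s['cx'],s['cy']]
def save(n,im): cv2.imwrite('pics/'+n,im[...,::-1])
E
python3 - <<'E'
from h import *
for n in('scene','top'):
    s=snap(n); save(n+'1.png',s['img']); np.savez(n+'1.npz',c=cloud(s),img=s['img'])
    print(n,s['f'],s['cx'],s['cy'],s['T'].round(3).tolist())
print(readout.get_obs())
E
```

```text
scene 543.3735917719611 322.9690942203488 237.90819949608485 [[0.166, 0.634, -0.756, 1362.617], [0.986, -0.119, 0.117, -57.298], [-0.016, -0.764, -0.645, 852.126], [0.0, 0.0, 0.0, 1.0]]
top 542.6331816757757 310.28762077481497 241.2115592495275 [[-0.012, -0.998, 0.064, 522.84], [-1.0, 0.013, 0.003, 41.148], [-0.003, -0.064, -0.998, 1291.775], [0.0, 0.0, 0.0, 1.0]]
{'t': 0.1, 'joint_positions': array([ 1.07447212e+00,  2.07362229e-01,  1.54277954e+00, -7.29950312e-06,
        1.39348659e+00, -1.50525496e-01]), 'qd': array([ 0.00146063, -0.00177186, -0.00619953, -0.00178898,  0.00099323,
        0.00086371]), 'tau': array([ 2.74536196e-04, -3.71868682e+01, -2.82290500e+01,  6.99199364e-02,
        3.12704535e-02, -7.87112072e-05]), 'eef_pos': array([194.76979023, 540.67518605, 403.60588306]), 'ee_rot': array([-5.40364679e-01, -3.09412012e+00,  3.03484720e-03]), 'force': array([ 0.55188025, -1.24660335, -0.62541224]), 'wrist_torque': array([-0.02057813,  0.00702065, -0.006757  ]), 'gripper_force': 0.0, 'finger_gap': 93.99715905252303}
```

View pics/scene1.png

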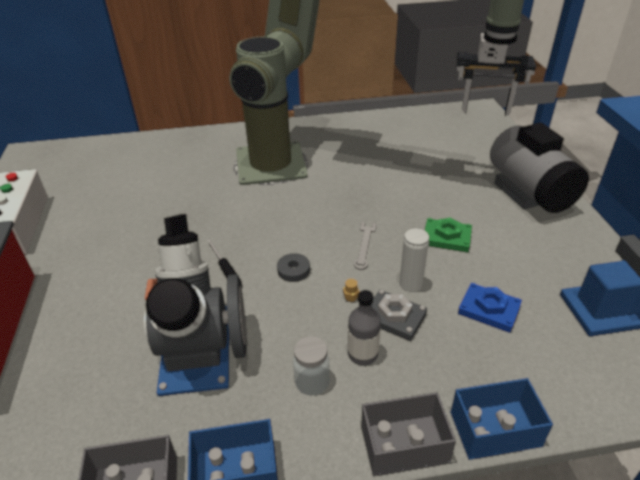

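View pics/top1.png

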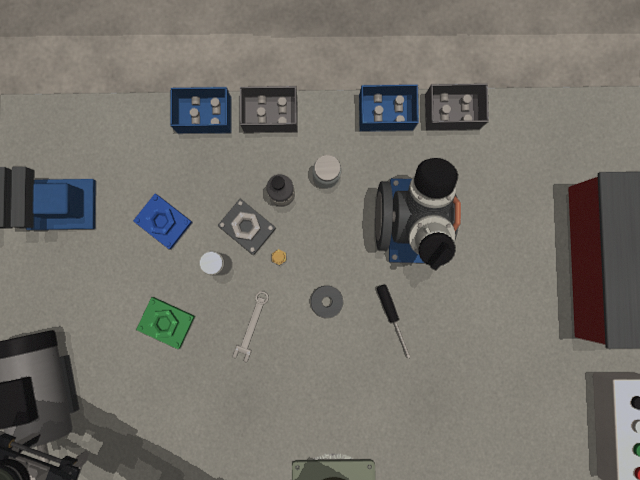

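Run:
```python
from h import *
a=np.load('top1.npz'); b=np.load('scene1.npz')
i1=a['img'][205:285,390:480]; i2=b['img'][200:300,130:240]
g=lambda i,k:cv2.resize((255*(i/255.)**.45).astype(np.uint8),None,fx=k,fy=k,interpolation=cv2.INTER_CUBIC)
x=g(i1,4.4);y=g(i2,3.5)
H=max(x.shape[0],y.shape[0]); o=np.zeros((H,x.shape[1]+y.shape[1],3),np.uint8); o[:x.shape[0],:x.shape[1]]=x;o[:y.shape[0],x.shape[1]:]=y
save('crop1.png',o);print(o.shape)
c=a['c']
print('filter pts');
for v in range(228,272,3):print(v,[tuple(c[v,u].round().astype(int)) for u in range(415,462,5)])
# block boss
m=(abs(c[...,2]-40)<4); m[:190]=0;m[265:]=0;m[:,:215]=0;m[:,280:]=0
p=c[m];print('boss',len(p),p.mean(0),p.min(0),p.max(0))
```

```text
(352, 781, 3)
filter pts
228 [(np.int64(617), np.int64(-170), np.int64(190)), (np.int64(617), np.int64(-180), np.int64(187)), (np.int64(614), np.int64(-182), np.int64(228)), (np.int64(615), np.int64(-195), np.int64(214)), (np.int64(614), np.int64(-204), np.int64(219)), (np.int64(615), np.int64(-215), np.int64(215)), (np.int64(615), np.int64(-227), np.int64(205)), (np.int64(617), np.int64(-242), np.int64(187)), (np.int64(618), np.int64(-256), np.int64(170)), (np.int64(632), np.int64(-314), np.int64(-1))]
231 [(np.int64(612), np.int64(-171), np.int64(184)), (np.int64(610), np.int64(-178), np.int64(200)), (np.int64(609), np.int64(-185), np.int64(214)), (np.int64(608), np.int64(-192), np.int64(226)), (np.int64(607), np.int64(-201), np.int64(232)), (np.int64(607), np.int64(-210), np.int64(232)), (np.int64(608), np.int64(-223), np.int64(219)), (np.int64(611), np.int64(-243), np.int64(181)), (np.int64(613), np.int64(-259), np.int64(160)), (np.int64(625), np.int64(-311), np.int64(6))]
234 [(np.int64(606), np.int64(-171), np.int64(181)), (np.int64(604), np.int64(-176), np.int64(208)), (np.int
[... 5560 characters left out ...]
)), (np.int64(539), np.int64(-300), np.int64(-3)), (np.int64(539), np.int64(-311), np.int64(-1))]
270 [(np.int64(533), np.int64(-204), np.int64(-5)), (np.int64(533), np.int64(-215), np.int64(0)), (np.int64(533), np.int64(-228), np.int64(-4)), (np.int64(533), np.int64(-239), np.int64(2)), (np.int64(531), np.int64(-196), np.int64(242)), (np.int64(533), np.int64(-263), np.int64(-1)), (np.int64(533), np.int64(-273), np.int64(6)), (np.int64(532), np.int64(-286), np.int64(2)), (np.int64(532), np.int64(-299), np.int64(-4)), (np.int64(532), np.int64(-310), np.int64(2))]
boss 397 [634.75179985 190.23628148  39.49575372] [555.4230551  115.67872828  36.08161861] [689.57415893 243.68513017  43.99248206]
```

View pics/crop1.png

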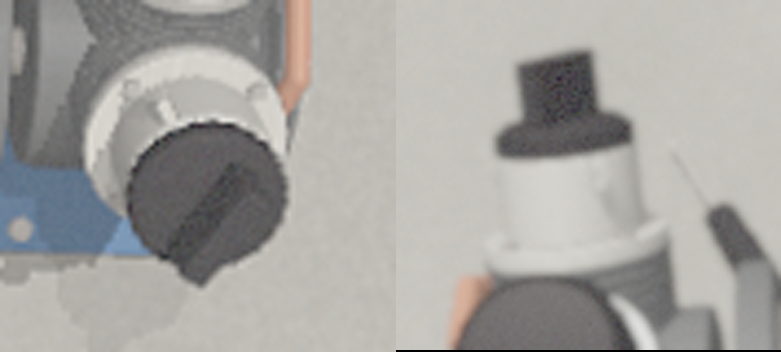

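```bash
cat > m.py <<'E'
from h import *
def filt(c,box,inner=True,verb=1):
    (v0,v1,u0,u1)=box; P=c[v0:v1,u0:u1].reshape(-1,3); P=P[(P[:,2]>195)&(P[:,2]<300)]
    return P
E
python3 - <<'E'
from h import *
a=np.load('top1.npz'); c=a['c']; img=a['img'].astype(int)
# dark pixels of the filter
dark=(img.max(2)<75); reg=np.zeros(dark.shape,bool); reg[228:275,415:460]=1
m=(dark&reg&(c[...,2]>195)&(c[...,2]<290)).astype(np.uint8)
n,l,st,ce=cv2.connectedComponentsWithStats(m); k=1+st[1:,4].argmax(); m=l==k
print('filter px',st[k],ce[k])
P=c[m]
# RANSAC plane of the housing top
rng=np.random.default_rng(0);best=None
for _ in range(2000):
    q=P[rng.choice(len(P),3,False)];nn=np.cross(q[1]-q[0],q[2]-q[0]);L=np.linalg.norm(nn)
    if L<200: continue
    nn/=L; nn*=np.sign(nn[2]); 
    if not .75<nn[2]<.95: continue
    s=(abs((P-q[0])@nn)<3.).sum()
    if best is None or s>best[0]: best=(s,nn,q[0])
s,n0,q0=best; I=P[abs((P-q0)@n0)<4]; q0=I.mean(0); n0=np.linalg.svd(I-q0)[2][2]; n0*=np.sign(n0[2])
h=(P-q0)@n0
print('n',n0,'lean deg',np.degrees(np.arccos(n0[2])),'az',np.degrees(np.arctan2(n0[1],n0[0])),len(I),len(P))
e1=np.array([0,0,1])-n0[2]*n0; e1/=np.linalg.norm(e1); e2=np.cross(n0,e1)
ab=np.c_[(P-q0)@e1,(P-q0)@e2]
(cc,wh,an)=cv2.minAreaRect(ab[h>26].astype(np.float32)); print('bar top rect (e1,e2)',cc,wh,an,(h>26).sum(),'h med',np.median(h[h>26]))
low=ab[abs(h)<4]; (c2,r2)=cv2.minEnclosingCircle(low.astype(np.float32)); print('housing circle',c2,r2)
top=cc
print('bar top centre',q0+cc[0]*e1+cc[1]*e2+34*n0,'housing top centre',q0+c2[0]*e1+c2[1]*e2)
d=ab[h>26]-ab[h>26].mean(0); w=np.linalg.svd(d)[2][0]; print('bar phi pca',np.degrees(np.arctan2(w[1],w[0])),'e1',e1,'e2',e2)
# rib: bright bump; direct ray at crop (160,110)->px
print('rib c',c[229:233,423:430].round()[1])
# block
bm=(c[...,2]>14)&(c[...,2]<50); bm[:,:212]=0;bm[:,280:]=0;bm[:192]=0;bm[262:]=0
sat=img.max(2)-img.min(2); bm&=(sat<25)
n,l,st,ce=cv2.connectedComponentsWithStats(bm.astype(np.uint8)); k=1+st[1:,4].argmax();print(st[k],ce[k])
Q=c[l==k]; r=cv2.minAreaRect(Q[:,:2].astype(np.float32)); print('block',r,cv2.boxPoints(r).tolist())
B=Q[Q[:,2]>35]; rb=cv2.minAreaRect(B[:,:2].astype(np.float32)); print('boss',B.mean(0),rb)
b=img[190:265,215:285].mean(2); print(b[36,:].astype(int))
g=cv2.resize(a['img'][190:265,212:282],None,fx=6,fy=6,interpolation=cv2.INTER_CUBIC); g2=cv2.resize((255*(a['img'][222:274,405:465]/255.)**.4).astype(np.uint8),None,fx=6,fy=6,interpolation=cv2.INTER_CUBIC)
o=np.zeros((450,780,3),np.uint8);o[:,:420]=g;o[:312,420:]=g2;save('crop2.png',o)
E
```

```text
filter px [ 417  232   39   38 1004] [436.05677291 249.48306773]
n [-0.47868029  0.02320422  0.8776826 ] lean deg 28.635932202801754 az 177.2247358998562 520 1004
bar top rect (e1,e2) (-8.737034797668457, -5.082283020019531) (15.363986015319824, 50.20111846923828) 60.14200973510742 208 h med 34.04924537283674
housing circle (-8.032840728759766, -4.6598052978515625) 35.974098205566406
bar top centre [ 551.51366167 -204.26523821  256.28223609] housing top centre [ 568.4265813  -204.66212516  226.77850739]
bar phi pca 149.30707438725858 e1 [ 0.87665319 -0.04249613  0.47924238] e2 [0.04841856 0.99882713 0.        ]
rib c [[ 612. -182.  208.]
 [ 611. -184.  209.]
 [ 611. -185.  211.]
 [ 610. -183.  230.]
 [ 609. -185.  232.]
 [ 610. -187.  229.]
 [ 610. -190.  227.]]
[ 218  199   58   56 1656] [246.43961353 226.4468599 ]
block ((640.7848510742188, 194.50634765625), (110.19453430175781, 83.92457580566406), 49.96641540527344) [[573.2151489257812, 179.31182861328125], [637.4734497070312, 125.3284912109375], [708.3545532226562, 209.70086669921875], [644.0962524414062, 263.6842041015625]]
boss [640.69076574 194.59619408  39.10255074] ((641.1417846679688, 195.64105224609375), (66.42059326171875, 58.85386657714844), 79.42811584472656)
[131 127 120  84  70 101 141 138 110  65  78  79  79  81  80  79  82 113
 154 155 153 153 135 115  89  69  82  82  84  83  81  81  82  82  82  80
  81  86 110 134 162 167 164 158 116  74  82  84  82  84  84  84  83 100
 144 161 138  90  78  91 122 127 124 121 126 127 129 129 129 128]
```

View pics/crop2.png

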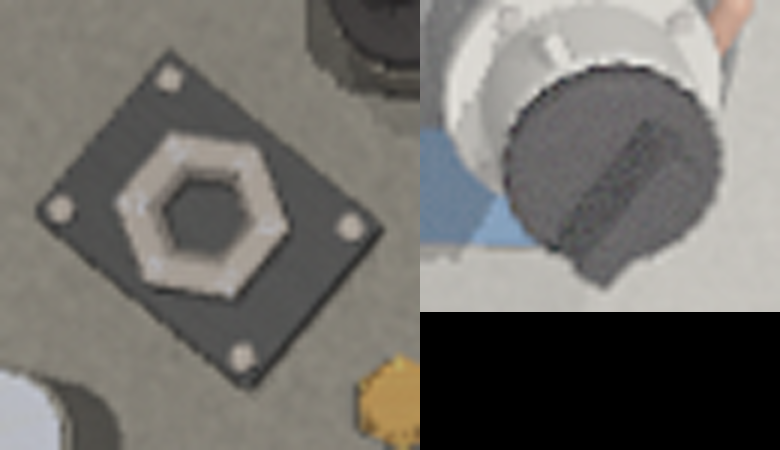

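{"op": "step_arm", "data": {
  "moves": [
    [[18, -37, 20], -0.148],
    [[36, -74, 40], -0.296],
    [[54, -111, 60], -0.444],
    [[72, -149, 80], -0.592],
    [[91, -186, 90], -0.74],
    [[109, -223, 90], -0.888],
    [[127, -261, 90], -1.036],
    [[145, -298, 90], -1.184],
    [[163, -335, 90], -1.332],
    [[181, -373, 90], -1.48]
  ],
  "gripper": -0.4
}}

```text
t: 1.1
eef_pos: [376.0, 166.4, 494.3]
ee_rot: [-2.491, -1.914, 0.0]
force: [1.4, 0.2, -0.1]
finger_gap: 28.3
gripper_force: 0.0
```

{"op": "step_arm", "data": {
  "moves": [
    [[18, -37, 0], -0.148],
    [[36, -74, 0], -0.296],
    [[54, -111, 0], -0.444],
    [[72, -149, 0], -0.592],
    [[91, -186, 0], -0.74],
    [[109, -223, 0], -0.888],
    [[127, -261, 0], -1.036],
    [[145, -298, 0], -1.184],
    [[163, -335, 0], -1.332],
    [[181.5, -372.3, 0], -1.48]
  ]
}}

```text
t: 2.1
eef_pos: [557.8, -206.0, 493.9]
ee_rot: [-3.129, 0.268, 0.002]
force: [0.5, 0.8, 0.6]
finger_gap: 28.4
gripper_force: 0.0
```

{"op": "step_arm", "data": {
  "moves": [
    [[0, 0, 0], -0.14],
    [[0, 0, -5], -0.28],
    [[-1, -1, -12], -0.42],
    [[-1, -1, -20], -0.478],
    [[-1, -1, -28], -0.478],
    [[-1, -1, -36], -0.478],
    [[-1, -1, -44], -0.478],
    [[-1, -1, -52], -0.478],
    [[-1, -1, -58], -0.478],
    [[-1, -1, -58], -0.478]
  ]
}}

```text
t: 3.1
eef_pos: [556.1, -205.2, 435.2]
ee_rot: [-2.981, 0.991, 0.004]
force: [0.3, 0.1, -0.6]
finger_gap: 28.2
gripper_force: 0.0
```

Run:
```python
from h import *
print(readout.get_obs()['eef_pos'],readout.get_obs()['force'])
s=snap('scene'); q=proj(s,np.array([557,-204,246.]));print(q)
t=snap('top'); w=proj(t,np.array([557,-204,246.]));print(w)
g=lambda s,q:cv2.resize((255*(s['img'][int(q[1])-60:int(q[1])+60,int(q[0])-50:int(q[0])+50]/255.)**.5).astype(np.uint8),None,fx=3.9,fy=3.9,interpolation=cv2.INTER_CUBIC)
save('c3.png',np.hstack([g(t,w),g(s,q)]))
```

```text
[ 556.14993378 -205.16043555  435.24616079] [ 0.28184396  0.14010814 -0.59033124]
[174.21893411 221.49223255]
[439.14099792 256.40684691]
```

View pics/c3.png

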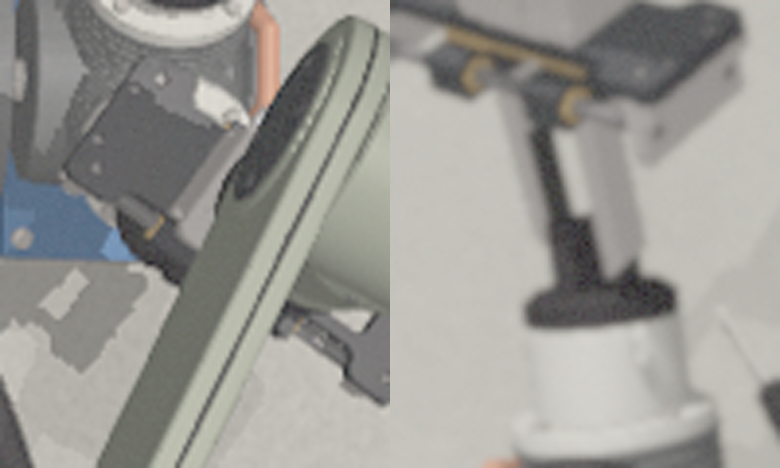

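{"op": "step_arm", "data": {
  "moves": [
    [[0, 0, 0], 0.12],
    [[0, 0, 0], 0.24],
    [[0, 0, 0], 0.36],
    [[0, 1, 0], 0.48],
    [[0, 1, 0], 0.6],
    [[0, 1, 0], 0.72],
    [[0, 2, 0], 0.84],
    [[0, 2, 0], 0.96],
    [[0, 3, 0], 1.08],
    [[0, 3, 0], 1.16]
  ]
}}

```text
t: 4.2
eef_pos: [556.7, -202.1, 437.4]
ee_rot: [3.035, 0.811, 0.003]
force: [0.7, 0.4, -0.1]
finger_gap: 28.2
gripper_force: 0.8
```

{"op": "step_arm", "data": {
  "moves": [
    [[0, 0, 0], 0],
    [[0, 0, 0], 0],
    [[0, 0, 0], 0],
    [[0, 0, 0], 0],
    [[0, 0, 0], 0],
    [[0, 0, 0], 0],
    [[0, 0, 0], 0],
    [[0, 0, 0], 0],
    [[0, 0, 0], 0],
    [[0, 0, 0], 0]
  ],
  "gripper": -1
}}

```text
t: 5.2
eef_pos: [556.0, -202.8, 438.2]
ee_rot: [3.036, 0.8, -0.001]
force: [-4.6, 0.3, 5.0]
finger_gap: 19.2
gripper_force: 26.7
```

Run:
```python
from h import *
o=readout.get_obs();print(o['eef_pos'],o['force'],o['wrist_torque'],o['joint_positions'])
s=snap('scene'); q=proj(s,np.array([557,-204,246.]))
t=snap('top'); w=proj(t,np.array([557,-204,246.]))
g=lambda s,q:cv2.resize((255*(s['img'][int(q[1])-50:int(q[1])+70,int(q[0])-50:int(q[0])+50]/255.)**.5).astype(np.uint8),None,fx=3.9,fy=3.9,interpolation=cv2.INTER_CUBIC)
save('c4.png',np.hstack([g(t,w),g(s,q)]))
```

```text
[ 556.00627784 -202.75982381  438.16518692] [-4.55061357  0.26036738  5.00699981] [-0.23058769  0.88915002 -0.36962779] [-0.49549499  0.21822791  1.45790765 -0.00149382  1.46476369  0.55995381]
```

View pics/c4.png

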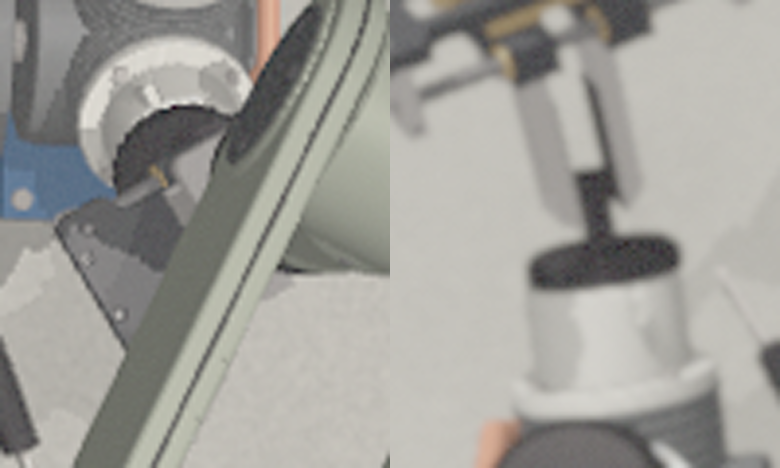

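Run:
```python
from h import *
s=snap('scene'); G=np.array([557.3,-204.3,246.4]);
q=proj(s,np.array([557,-204,246.])); x0,y0=int(q[0])-50,int(q[1])-50
n=np.array([-.49,.025,.872]);n/=np.linalg.norm(n);e1=np.array([0,0,1])-n[2]*n;e1/=np.linalg.norm(e1);e2=np.cross(n,e1)
for f in(0,10,20,30,37):
    r=np.radians(f);b=np.cos(r)*e1+np.sin(r)*e2;y=np.cross(n,b)
    for h in(-18,-8): 
        P=np.array([G+h*n+i*25*b+j*7*y for i in(1,-1) for j in(1,-1)]);u=proj(s,P); print(f,h,'u',u[:,0].round(1),'v',u[:,1].round(1))
im=s['img'].max(2); 
for v in range(y0+44,y0+64,2): print(v,x0+40,im[v,x0+40:x0+75])
```

```text
0 -18 u [176.8 168.7 181.4 173.7] v [233.3 234.  228.6 229.3]
0 -8 u [176.1 168.  180.7 173.1] v [227.7 228.4 223.3 224. ]
10 -18 u [179.4 171.2 179.  171.3] v [232.9 233.8 228.7 229.6]
10 -8 u [178.7 170.5 178.4 170.6] v [227.4 228.3 223.4 224.3]
20 -18 u [181.8 173.8 176.5 168.9] v [232.5 233.6 228.9 230. ]
20 -8 u [181.1 173.1 175.9 168.2] v [227.  228.1 223.7 224.7]
30 -18 u [184.  176.4 174.  166.7] v [232.1 233.3 229.2 230.4]
30 -8 u [183.3 175.8 173.4 166. ] v [226.5 227.8 223.9 225.1]
37 -18 u [185.4 178.3 172.3 165.3] v [231.7 233.1 229.4 230.7]
37 -8 u [184.7 177.6 171.6 164.6] v [226.2 227.5 224.1 225.4]
215 164 [101 103 103 102  99  93  80  65  51  42  37  32  30  22  18  18  25  42
  72  92 101 103 105 110 124 136 144 146 147 148 146 147 147 147 147]
217 164 [103 103 103 101 101  97  80  55  28  19  20  19  21  22  21  20  22  35
  58  85  98 103 101 107 118 132 141 145 146 147 147 147 149 149 148]
219 164 [101 104 103 104 104 100  91  68  40  25  22  19  23  18  20  19  18  26
  47  76  94 102 105 111 123 137 142 145 144 145 145 146 148 148 148]
221 164 [106 105 105 103
[... 332 characters left out ...]
22  20  20  23  33  70 109
 128 132 129 133 138 142 143 144 144 146 148 148 148 149 148 147 146]
227 164 [147 141 132 120 110 106 104 101  91  68  42  22  20  22  20  28  54  95
 127 141 144 144 144 143 144 145 147 147 148 149 149 149 148 147 147]
229 164 [150 149 148 144 139 133 130 121 109  85  53  29  22  24  22  22  42  78
 111 129 133 130 127 125 125 125 126 127 128 133 138 142 144 146 148]
231 164 [151 150 149 144 141 140 136 128 112  86  52  27  23  21  18  24  26  36
  52  60  61  58  52  50  53  52  54  53  56  61  73  95 113 130 142]
233 164 [132 122 111 100  86  77  69  58  46  38  28  24  21  22  18  22  19  21
  11  24  19  16  19  17  19  20  15  17  19  16  17  25  49  74 108]
```

{"op": "step_arm", "data": {
  "moves": [
    [[0, 0, 0], 0.05],
    [[0, 0, 0], 0.1],
    [[0, 0, 0], 0.15],
    [[0, 0, 0], 0.2],
    [[0, 0, 0], 0.25],
    [[0, 0, 0], 0.28],
    [[0, 0, 0], 0.28],
    [[0, 0, 0], 0.28],
    [[0, 0, 0], 0.28],
    [[0, 0, 0], 0.28]
  ]
}}

```text
t: 6.35
eef_pos: [555.9, -203.8, 440.5]
ee_rot: [2.891, 1.213, -0.001]
force: [-6.9, -1.7, 10.7]
finger_gap: 19.4
gripper_force: 31.0
```

```bash
cat > look.py <<'E'
from h import *
o=readout.get_obs();print(o['eef_pos'],o['force'],o['wrist_torque'])
s=snap('scene'); im=s['img'].max(2)
for v in (223,225,227,229): 
    r=im[v,164:195]; w=np.where(r<60)[0]+164; print(v,w.min(),w.max(),r)
E
python3 look.py
```

```text
[ 555.89857491 -203.84683108  440.47173498] [-6.86995174 -1.67731878 10.67837872] [-0.76458005  1.18482966 -0.60244291]
223 174 182 [106 104 104 102 100  98  97  94  86  67  40  21  16  18  17  17  19  25
  54  94 125 141 146 147 146 146 146 146 147 146 146]
225 174 182 [123 116 112 106 103  98  98  96  92  76  50  28  15  17  18  18  14  22
  44  84 119 138 143 142 143 143 145 145 147 148 148]
227 175 182 [148 144 137 128 116 102  95  93  92  82  64  35  15  19  18  22  18  19
  32  67 105 127 130 127 126 124 126 129 133 139 143]
229 174 191 [150 149 149 144 132 107  75  63  66  64  47  29  16  20  19  20  19  23
  19  30  46  60  60  57  51  52  54  54  62  72  90]
```

{"op": "step_arm", "data": {
  "moves": [
    [[-0.5, 0, 1], 0],
    [[-1, 0, 2], 0],
    [[-2, 0, 3.5], 0],
    [[-3, 0, 5], 0],
    [[-4, 0, 7], 0],
    [[-5, 0, 8.5], 0],
    [[-6, 0, 10.5], 0],
    [[-7, 0, 12], 0],
    [[-7, 0, 12], 0],
    [[-7, 0, 12], 0]
  ]
}}

```text
t: 7.4
eef_pos: [551.0, -204.0, 450.3]
ee_rot: [2.887, 1.214, 0.01]
force: [5.3, -6.2, 0.7]
finger_gap: 17.0
gripper_force: 29.5
```

Run:
```python
from h import *
o=readout.get_obs();print(o['eef_pos'],o['force'],o['wrist_torque'],o['finger_gap'])
s=snap('scene'); q=proj(s,np.array([557,-204,246.]))
t=snap('top'); w=proj(t,np.array([557,-204,246.]))
g=lambda s,q:cv2.resize((255*(s['img'][int(q[1])-50:int(q[1])+70,int(q[0])-50:int(q[0])+50]/255.)**.5).astype(np.uint8),None,fx=3.9,fy=3.9,interpolation=cv2.INTER_CUBIC)
save('c5.png',np.hstack([g(t,w),g(s,q)]))
```

```text
[ 551.03896561 -204.02533217  450.32761559] [ 5.30193397 -6.19107278  0.68700634] [-1.49354564 -1.3161936  -0.25611293] 16.984022269088772
```

View pics/c5.png

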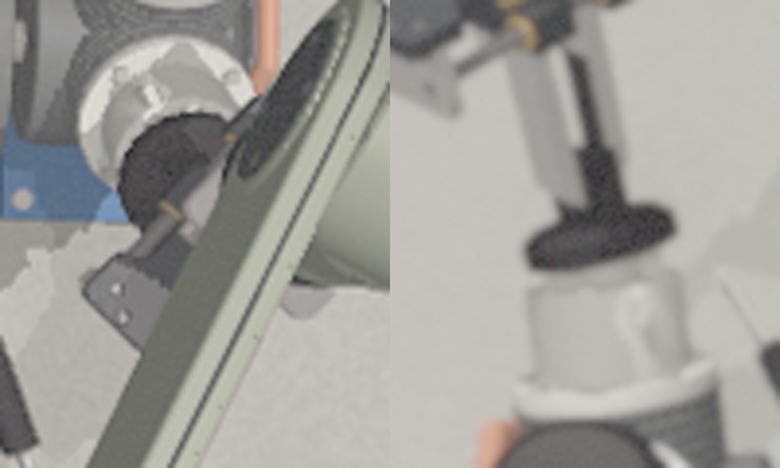

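{"op": "step_arm", "data": {
  "moves": [
    [[-2, 0, 4], 0],
    [[-5, 0, 9], 0],
    [[-8, 0, 14], 0],
    [[-11, 0, 19], 0],
    [[-14, 0, 25], 0],
    [[-18, 1, 31], 0],
    [[-22, 1, 38], 0],
    [[-26, 1, 46], 0],
    [[-31, 1, 54], 0],
    [[-36, 1, 62], 0]
  ]
}}

```text
t: 8.5
eef_pos: [513.0, -201.2, 511.4]
ee_rot: [-2.895, -1.22, -0.0]
force: [-0.1, 0.9, -1.2]
finger_gap: 13.7
gripper_force: 30.0
```

{"op": "step_arm", "data": {
  "moves": [
    [[-5, 1, 10], 0],
    [[-10, 3, 22], 0],
    [[-15, 8, 34], 0],
    [[-20, 16, 46], 0],
    [[-25, 26, 52], 0],
    [[-28, 36, 52], 0],
    [[-30, 46, 52], 0],
    [[-30, 52, 52], 0],
    [[-30, 54, 52], 0],
    [[-30, 54, 52], 0]
  ]
}}

```text
t: 9.5
eef_pos: [483.5, -146.9, 562.1]
ee_rot: [-2.894, -1.221, 0.001]
force: [-1.0, 0.9, -1.5]
finger_gap: 13.8
gripper_force: 30.0
```

Run:
```python
from h import *
o=readout.get_obs();p=o['eef_pos'];print(p,o['ee_rot'],o['force'],o['wrist_torque'],o['finger_gap'])
W=p-[0,0,200]
s=snap('scene'); q=proj(s,W)
t=snap('top'); w=proj(t,W)
np.savez('held.npz',c=cloud(s),img=s['img'],ct=cloud(t),imt=t['img']); print(q,w)
def g(s,q):
    a=cv2.copyMakeBorder(s['img'],80,80,80,80,cv2.BORDER_CONSTANT);u,v=int(q[0])+80,int(q[1])+80
    return cv2.resize((255*(a[v-60:v+70,u-65:u+65]/255.)**.5).astype(np.uint8),None,fx=3,fy=3,interpolation=cv2.INTER_CUBIC)
save('c6.png',np.hstack([g(t,w),g(s,q)]))
```

```text
[ 483.52658646 -146.94600563  562.11164722] [-2.89396201e+00 -1.22108497e+00  1.04314083e-03] [-0.99165039  0.87967132 -1.4950419 ] [-0.07748771  0.16326036  0.01602924] 13.787747144418223
[195.93631266 141.63920421] [422.75140495 297.49899136]
```

View pics/c6.png

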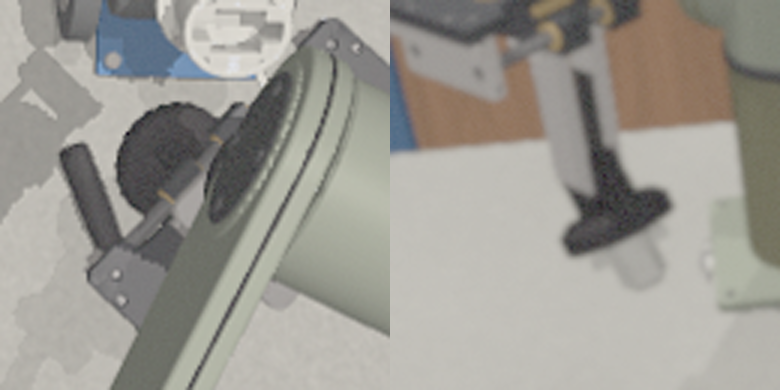

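```bash
cat > held.py <<'E'
import sys
from h import *
from scipy.spatial.transform import Rotation as R
o=readout.get_obs();p=o['eef_pos'];M=R.from_rotvec(o['ee_rot']).as_matrix();yv=M[:,1];b=np.array([-yv[1],yv[0],0]);b/=np.linalg.norm(b)
if b[0]<0:b=-b
gp=p+180*M[:,2];print('grasp pt',gp.round(1),'bar az',np.degrees(np.arctan2(b[1],b[0])))
for n in('top','scene'):
    s=snap(n);c=cloud(s);d=c-gp;im=s['img'].max(2)
    m=(np.hypot(d[...,0],d[...,1])<75)&(abs(d[...,2]+35)<45)&(im<(75 if n=='top' else 62))&(abs(d@yv)>14)&(abs(d@yv)<37)
    P=d[m];ab=np.c_[P@b,P@yv,P[:,2]]
    if len(P)<30: print(n,len(P));continue
    # fit plane z = k*b + c0 by robust steps (top face)
    w=np.ones(len(P),bool)
    for _ in range(6):
        A=np.c_[ab[:,0],ab[:,1],np.ones(len(ab))];k=np.linalg.lstsq(A[w],ab[w,2],rcond=None)[0];r=ab[:,2]-A@k;w=abs(r)<max(3,1.5*np.median(abs(r)))
    th=np.arctan(k[0]);print(n,len(P),w.sum(),'slope deg along bar',np.degrees(th),'across',np.degrees(np.arctan(k[1])),'c0',k[2],'b range',ab[w,0].min(),ab[w,0].max())
    # bright foot (below the housing)
    m2=(np.hypot(d[...,0],d[...,1])<70)&(d[...,2]<-45)&(d[...,2]>-95)&(im>75)
    F=d[m2]; 
    if len(F)>10:
        F=np.c_[F@b,F@yv,F[:,2]]; lo=F[:,2]<np.percentile(F[:,2],25);print(n,'foot',len(F),F.mean(0).round(1),'low end',F[lo].mean(0).round(1),'zmin',F[:,2].min())
E
python3 held.py
```

```text
grasp pt [ 483.4 -147.5  382.3] bar az 45.705331109007744
top 404 271 slope deg along bar 19.73387812463809 across 1.1479469502370845 c0 -35.53127716526926 b range 7.282967073262272 41.63935287555874
scene 244 173 slope deg along bar 11.354788744279036 across -7.4782480669261355 c0 -32.451862602083516 b range 4.021422155334232 46.765292839639116
scene foot 332 [ 33.1   5.3 -59.1] low end [ 37.4   6.1 -70.4] zmin -78.89770507775552
```

{"op": "step_arm", "data": {
  "moves": [
    [[12, 30, 0], -0.04],
    [[26, 66, 0], -0.09],
    [[40, 102, 0], -0.14],
    [[54, 138, 0], -0.19],
    [[69, 174, 0], -0.24],
    [[83, 210, 0], -0.29],
    [[97, 246, 0], -0.34],
    [[112, 282, 0], -0.39],
    [[125, 315, 0], -0.43],
    [[132, 332.6, 0], -0.449]
  ]
}}

```text
t: 10.7
eef_pos: [616.2, 187.7, 561.7]
ee_rot: [-3.093, -0.546, 0.001]
force: [-0.3, -0.1, -1.9]
finger_gap: 13.8
gripper_force: 30.0
```

{"op": "step_arm", "data": {
  "moves": [
    [[0, 0, -25], 0],
    [[0, 0, -55], 0],
    [[0, 0, -85], 0],
    [[0, 0, -115], 0],
    [[0, 0, -145], 0],
    [[0, 0, -175], 0],
    [[0, 0, -200], 0],
    [[0, 0, -220], 0],
    [[0, 0, -225], 0],
    [[0, 0, -225], 0]
  ]
}}

```text
t: 11.7
eef_pos: [615.3, 185.0, 336.4]
ee_rot: [-3.094, -0.544, 0.004]
force: [-0.4, 0.5, -2.2]
finger_gap: 13.7
gripper_force: 30.0
```

```bash
python3 held.py
python3 - <<'E'
from h import *
o=readout.get_obs();p=o['eef_pos'];W=np.array([641,194,70.])
s=snap('scene'); q=proj(s,W)
t=snap('top'); w=proj(t,W)
print(q,w,o['force'],proj(s,np.array([[640.7,194.5,40.]])))
def g(s,q):
    a=cv2.copyMakeBorder(s['img'],80,80,80,80,cv2.BORDER_CONSTANT);u,v=int(q[0])+80,int(q[1])+80
    return cv2.resize((255*(a[v-65:v+65,u-65:u+65]/255.)**.5).astype(np.uint8),None,fx=3,fy=3,interpolation=cv2.INTER_CUBIC)
save('c7.png',np.hstack([g(t,w),g(s,q)]))
E
```

```text
grasp pt [614.9 184.9 156.4] bar az 19.960694201353963
top 4
scene 270 175 slope deg along bar 17.22991351964998 across -4.056220603128793 c0 -34.05421051814657 b range -1.9662155351185053 46.53096046548324
scene foot 208 [ 31.4  -0.8 -59.3] low end [ 32.3  -2.4 -69. ] zmin -77.28498644399176
[393.62567998 293.68200603] [243.86013682 224.25483087] [-0.37848406  0.51999092 -2.26377993] [[392.81734888 303.9073517 ]]
```

View pics/c7.png

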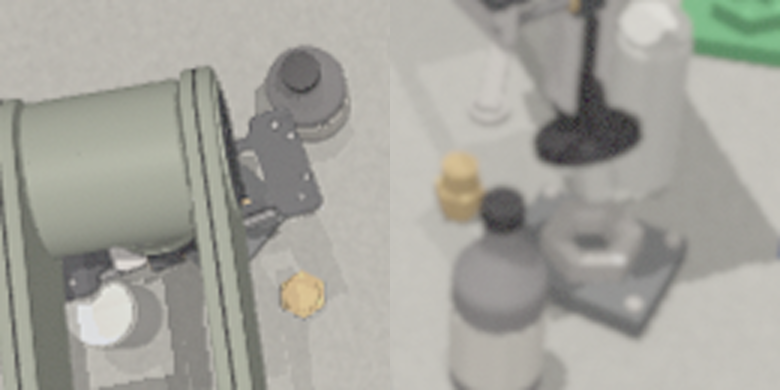

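{"op": "step_arm", "data": {
  "moves": [
    [[0, 0, -6], 0],
    [[0, 0, -12], 0],
    [[0, 0, -18], 0],
    [[0, 0, -23], 0],
    [[0, 0, -28], 0],
    [[0, 0, -32], 0],
    [[0, 0, -36], 0],
    [[0, 0, -40], 0],
    [[0, 0, -43], 0],
    [[0, 0, -43], 0]
  ]
}}

```text
t: 12.9
eef_pos: [615.2, 185.2, 294.0]
ee_rot: [-3.094, -0.545, 0.002]
force: [0.5, 0.5, -1.9]
finger_gap: 13.6
gripper_force: 30.0
```

{"op": "step_arm", "data": {
  "moves": [
    [[3, 1, 0], 0],
    [[6, 2, 0], 0],
    [[9, 3, 0], 0],
    [[12, 4.5, 0], 0],
    [[15, 5.5, 0], 0],
    [[18, 6.5, 0], 0],
    [[21, 7.5, 0], 0],
    [[25, 9, 0], 0],
    [[28, 10, 0], 0],
    [[28, 10, 0], 0]
  ]
}}

```text
t: 13.9
eef_pos: [644.1, 195.8, 299.1]
ee_rot: [-3.093, -0.545, -0.004]
force: [-6.1, -1.2, 12.8]
finger_gap: 13.9
gripper_force: 30.0
```

```bash
python3 held.py
python3 - <<'E'
from h import *
o=readout.get_obs();W=np.array([641,194,80.]);print(o['force'],o['wrist_torque'],o['eef_pos'])
s=snap('scene'); q=proj(s,W)
u,v=int(q[0]),int(q[1])
save('c8.png',cv2.resize((255*(s['img'][v-65:v+65,u-65:u+65]/255.)**.5).astype(np.uint8),None,fx=4,fy=4,interpolation=cv2.INTER_CUBIC))
E
```

```text
grasp pt [644.5 195.9 119.1] bar az 20.00161444746196
top 57 41 slope deg along bar 19.311916057493292 across -2.9627205788129682 c0 -29.140047318315638 b range -34.48339134893829 -13.393838102958732
top foot 24 [-29.5  38.8 -91.9] low end [-33.2  33.2 -94.6] zmin -94.94298229664088
scene 341 233 slope deg along bar 5.048717424543028 across -1.758124064283325 c0 -30.615606232011608 b range -23.388346011972768 31.149083496378537
scene foot 474 [ 14.4   5.8 -81.6] low end [ 21.6   2.  -91.3] zmin -94.98706039722975
[-6.62860272 -0.95664118 11.4729495 ] [-0.12249543  1.5306626  -0.04969917] [643.99650627 195.76907224 299.09400347]
```

View pics/c8.png

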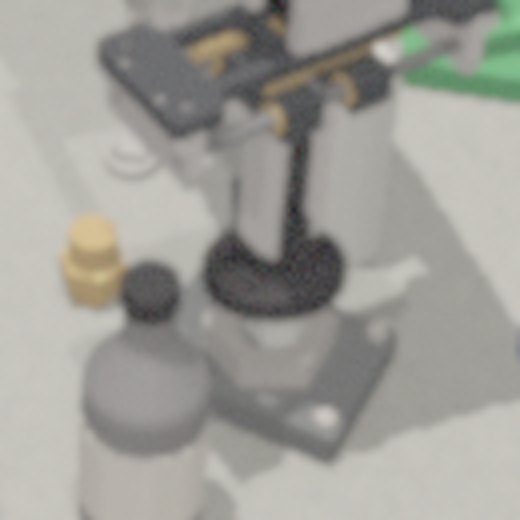

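{"op": "step_arm", "data": {
  "moves": [
    [[0, 0, -2], 0],
    [[-1, 0, -4], 0],
    [[-2, 0, -6], 0.03],
    [[-2, 0, -8], 0.06],
    [[-2, 0, -8], 0.02],
    [[-2, 0, -8], -0.03],
    [[-2, 0, -8], -0.06],
    [[-2, 0, -8], -0.02],
    [[-2, 0, -8], 0],
    [[-2, 0, -8], 0]
  ]
}}

```text
t: 15.05
eef_pos: [641.5, 195.4, 286.5]
ee_rot: [-3.094, -0.545, -0.001]
force: [-0.3, 0.3, -1.7]
finger_gap: 13.9
gripper_force: 30.0
```

```bash
python3 held.py
```

```text
grasp pt [641.5 195.4 106.5] bar az 19.98575714800411
top 65 45 slope deg along bar 10.034977509923829 across -1.9055318015090297 c0 -31.888200273439313 b range -34.72943444276509 -13.19381897996222
top foot 119 [-30.6  36.7 -85. ] low end [-28.7  37.4 -88.5] zmin -92.93492742606963
scene 335 212 slope deg along bar 3.9104441048701912 across -2.1717152927571393 c0 -29.935864655018396 b range -25.327622821352968 28.263810103033524
scene foot 561 [ 21.5   5.5 -74.8] low end [ 23.3   4.8 -84.9] zmin -88.26214746470055
```

{"op": "step_arm", "data": {
  "moves": [
    [[0, 0, -1], 0],
    [[0, 0, -2], 0],
    [[0, 0, -3], 0],
    [[0, 0, -4], 0.03],
    [[0, 0, -5], 0],
    [[0, 0, -6], -0.03],
    [[0, 0, -6], 0],
    [[0, 0, -6], 0],
    [[0, 0, -6], 0],
    [[0, 0, -6], 0]
  ]
}}

```text
t: 16.15
eef_pos: [642.5, 195.7, 284.5]
ee_rot: [-3.093, -0.545, -0.008]
force: [-3.7, 1.0, 10.3]
finger_gap: 13.5
gripper_force: 30.0
```

{"op": "step_arm", "data": {
  "moves": [
    [[0, 0, 1], 0],
    [[0, 0, 2], 0],
    [[0, 0, 3], 0],
    [[0, 0, 3], 0],
    [[0, 0, 3], 0],
    [[0, 0, 3], 0],
    [[0, 0, 3], 0],
    [[0, 0, 3], 0],
    [[0, 0, 3], 0],
    [[0, 0, 3], 0]
  ],
  "gripper": -0.45
}}

```text
t: 17.15
eef_pos: [641.4, 195.3, 283.6]
ee_rot: [-3.094, -0.545, -0.0]
force: [0.8, -1.1, 0.1]
finger_gap: 26.0
gripper_force: 0.0
```

{"op": "step_arm", "data": {
  "moves": [
    [[0, 0, 4], 0],
    [[0, 0, 10], 0],
    [[0, 0, 18], 0],
    [[0, 0, 30], 0],
    [[0, 0, 45], 0],
    [[0, 0, 70], 0],
    [[0, 0, 100], 0],
    [[0, 0, 130], 0],
    [[-25, -30, 150], 0],
    [[-50, -65, 160], 0]
  ]
}}

```text
t: 18.15
eef_pos: [591.4, 130.6, 448.1]
ee_rot: [3.093, 0.549, 0.011]
force: [-0.2, -1.7, 0.3]
finger_gap: 25.8
gripper_force: 0.0
```

{"op": "step_arm", "data": {
  "moves": [
    [[-30, -40, 0], 0],
    [[-60, -80, 0], 0],
    [[-90, -120, 0], 0],
    [[-110, -160, 0], 0],
    [[-130, -200, 0], 0],
    [[-140, -220, 0], 0],
    [[-140, -220, 0], 0],
    [[-140, -220, 0], 0],
    [[-140, -220, 0], 0],
    [[-140, -220, 0], 0]
  ]
}}

```text
t: 19.15
eef_pos: [451.9, -88.8, 443.9]
ee_rot: [-3.093, -0.548, -0.001]
force: [-0.5, 0.4, 0.1]
finger_gap: 25.5
gripper_force: 0.0
```

Run:
```python
from h import *
t=snap('top');c=cloud(t);im=t['img'].max(2)
S=np.array([640.7,194.5]);d=np.hypot(c[...,0]-S[0],c[...,1]-S[1])
m=(d<45)&(c[...,2]>60)&(im<110);P=c[m];top=P[P[:,2]>100];h=P[(P[:,2]<84)]
print(len(top),len(h));print('bar top',np.median(top[:,2]),cv2.minAreaRect(top[:,:2].astype(np.float32)))
k=np.linalg.lstsq(np.c_[h[:,:2]-S,np.ones(len(h))],h[:,2],rcond=None)[0];print('housing slope',k,cv2.minEnclosingCircle(h[:,:2].astype(np.float32)))
s=snap('scene');q=proj(s,np.array([641,194,80.]));u,v=int(q[0]),int(q[1]);w=proj(t,np.array([641,194,80.]));a,b=int(w[0]),int(w[1])
f=lambda s,u,v:cv2.resize((255*(s['img'][v-50:v+50,u-50:u+50]/255.)**.5).astype(np.uint8),None,fx=3.9,fy=3.9)
save('c9.png',np.hstack([f(t,a,b),f(s,u,v)]))
```

```text
150 609
bar top 107.62492159444537 ((635.4087524414062, 193.73532104492188), (49.72412872314453, 14.170391082763672), 19.85130500793457)
housing slope [9.54071914e-02 2.10896787e-02 7.33300641e+01] ((639.0512084960938, 193.9915771484375), 36.18446731567383)
```

View pics/c9.png

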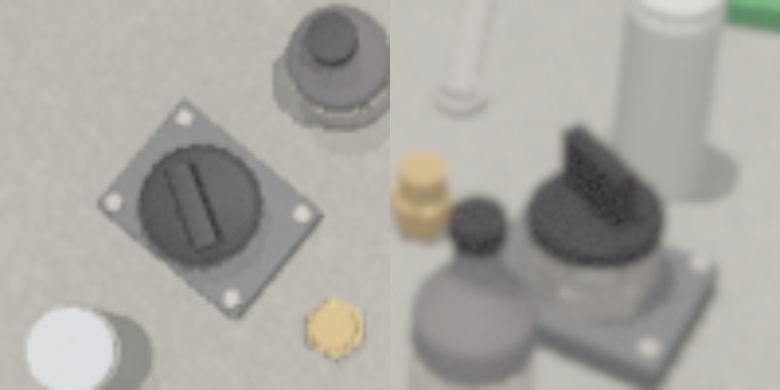

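{"op": "step_arm", "data": {
  "moves": [
    [[10, 14, 0], 0.14],
    [[30, 45, 0], 0.28],
    [[50, 75, 0], 0.42],
    [[70, 105, 0], 0.56],
    [[90, 135, 0], 0.7],
    [[112, 168, 0], 0.84],
    [[134, 201, 0], 0.98],
    [[156, 234, 0], 1.12],
    [[175, 263, 0], 1.26],
    [[189.6, 284.7, 0], 1.4]
  ],
  "gripper": 0.7
}}

```text
t: 20.25
eef_pos: [641.7, 198.0, 442.8]
ee_rot: [-2.005, -2.418, 0.0]
force: [-0.1, 0.1, 0.0]
finger_gap: 79.7
gripper_force: 0.0
```

{"op": "step_arm", "data": {
  "moves": [
    [[0, 0, -5], 0.1],
    [[0, 0, -25], 0.171],
    [[0, 0, -50], 0.171],
    [[0, 0, -75], 0.171],
    [[0, 0, -100], 0.171],
    [[0, 0, -120], 0.171],
    [[0, 0, -138], 0.171],
    [[0, 0, -150], 0.171],
    [[0, 0, -158], 0.171],
    [[0, 0, -160], 0.171]
  ]
}}

```text
t: 21.25
eef_pos: [640.8, 195.3, 282.6]
ee_rot: [-1.801, -2.573, 0.002]
force: [0.1, 0.6, 0.3]
finger_gap: 79.8
gripper_force: 0.0
```

{"op": "step_arm", "data": {
  "moves": [
    [[0, 0, 0], 0],
    [[0, 0, 0], 0],
    [[0, 0, 0], 0],
    [[0, 0, 0], 0],
    [[0, 0, 0], 0],
    [[0, 0, 0], 0],
    [[0, 0, 0], 0],
    [[0, 0, 0], 0],
    [[0, 0, 0], 0],
    [[0, 0, 0], 0]
  ],
  "gripper": -0.1
}}

```text
t: 22.25
eef_pos: [641.3, 195.0, 284.4]
ee_rot: [1.801, 2.573, 0.001]
force: [-0.7, 0.9, 5.4]
finger_gap: 49.8
gripper_force: 29.9
```

{"op": "step_arm", "data": {
  "moves": [
    [[0, 0, -1], 0],
    [[0, 0, -2], 0],
    [[0, 0, -3], 0.02],
    [[0, 0, -4], -0.02],
    [[0, 0, -4], 0],
    [[0, 0, -4], 0],
    [[0, 0, -4], 0],
    [[0, 0, -2], 0],
    [[0, 0, 0], 0],
    [[0, 0, 1], 0]
  ]
}}

```text
t: 23.25
eef_pos: [640.9, 195.0, 284.2]
ee_rot: [-1.802, -2.573, -0.0]
force: [0.1, 0.4, -0.7]
finger_gap: 50.0
gripper_force: 30.0
```

{"op": "step_arm", "data": {
  "moves": [
    [[0, 0, 0], 0],
    [[0, 0, 0], 0],
    [[0, 0, 0], 0],
    [[0, 0, 0], 0],
    [[0, 0, 0], 0],
    [[0, 0, 0], 0],
    [[0, 0, 0], 0],
    [[0, 0, 0], 0],
    [[0, 0, 0], 0],
    [[0, 0, 2], 0]
  ],
  "gripper": 0.5
}}

```text
t: 24.25
eef_pos: [640.9, 194.9, 286.4]
ee_rot: [-1.802, -2.573, 0.001]
force: [0.3, -0.4, 0.0]
finger_gap: 70.5
gripper_force: 0.0
```

{"op": "step_arm", "data": {
  "moves": [
    [[0, 0, 4], 0],
    [[0, 0, 10], 0],
    [[0, 0, 18], 0],
    [[0, 0, 30], 0],
    [[0, 0, 45], 0],
    [[0, 0, 70], 0],
    [[0, 0, 100], 0],
    [[0, 0, 130], 0],
    [[-25, -30, 150], 0],
    [[-50, -65, 160], 0]
  ]
}}

```text
t: 25.25
eef_pos: [591.0, 130.2, 451.0]
ee_rot: [1.796, 2.571, 0.006]
force: [-0.1, -0.2, 0.5]
finger_gap: 70.6
gripper_force: 0.0
```

{"op": "step_arm", "data": {
  "moves": [
    [[-30, -40, 0], 0],
    [[-60, -80, 0], 0],
    [[-90, -120, 0], 0],
    [[-110, -160, 0], 0],
    [[-130, -200, 0], 0],
    [[-140, -220, 0], 0],
    [[-140, -220, 0], 0],
    [[-140, -220, 0], 0],
    [[-140, -220, 0], 0],
    [[-140, -220, 0], 0]
  ]
}}

```text
t: 26.25
eef_pos: [451.5, -89.1, 446.9]
ee_rot: [1.8, 2.575, 0.001]
force: [-0.4, 0.9, -0.0]
finger_gap: 70.5
gripper_force: 0.0
```

Run:
```python
from h import *
t=snap('top');c=cloud(t);im=t['img'].max(2)
S=np.array([640.7,194.5]);d=np.hypot(c[...,0]-S[0],c[...,1]-S[1])
m=(d<45)&(c[...,2]>60)&(im<110);P=c[m];top=P[P[:,2]>100];h=P[(P[:,2]<84)]
print(len(top),len(h));print('bar top',np.median(top[:,2]),cv2.minAreaRect(top[:,:2].astype(np.float32)))
k=np.linalg.lstsq(np.c_[h[:,:2]-S,np.ones(len(h))],h[:,2],rcond=None)[0];print('housing slope',k,cv2.minEnclosingCircle(h[:,:2].astype(np.float32)))
T=top-top.mean(0);print('bar top slope',np.linalg.lstsq(np.c_[T[:,:2]],T[:,2],rcond=None)[0])
# bench slope as a check of the camera's tilt
b=(abs(c[...,2])<12);b[::7]&=True;B=c[300:460:5,150:400:5].reshape(-1,3);B=B[abs(B[:,2])<10];print('bench',np.linalg.lstsq(np.c_[B[:,:2],np.ones(len(B))],B[:,2],rcond=None)[0])
```

```text
149 609
bar top 107.19508260237785 ((640.9384765625, 193.9375762939453), (49.51467514038086, 14.742687225341797), 18.629297256469727)
housing slope [-5.64732560e-03  1.31561179e-02  7.24441690e+01] ((640.9483032226562, 194.04637145996094), 36.14035415649414)
bar top slope [ 0.05354313 -0.09358719]
bench [ 6.36329562e-04 -1.10255221e-03 -6.90760430e-01]
```

```bash
python3 -c "
from workcell import robot
print(robot.close_job())"
```

```text
the job is handed in; nothing more can be done
None
```

The filter is off the pump and standing upright in the holding block, released; on the last camera check it was within 1 mm of the recess's axis, with its bar grip about 56 mm above the rim, and I then handed the job in at about 26 s with no verdict returned.

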